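# Scan the parts tray, then the press console

## Robot

A 6-joint arm with a two-finger parallel gripper is mounted at the origin on the work surface. World frame = base frame: x ahead of the robot, y to its left, z up, the work surface at z = 0. Lengths are in m, angles in rad, forces in N, time in s.
With the tool pointing down it reaches from about 0.325 to 0.9 m from the base axis. Payload 6.1 kg.
Tool frame: the origin (TCP) lies midway between the tips of the shut fingers; the grasp point (between the pads) lies 19 mm behind it; x points along the fingers, y is the direction in which the jaws open and shut, and the axes are right-handed (so a half turn about x gives the same grasp; the last joint's range is limited). The gripper opens to 85 mm and grips with 20 to 120 N. Pads are 22 mm wide; open, the fingers measure 114 mm over their backs; the gripper's body (76 mm by 85 mm) begins 54 mm behind the grasp point. The pads swing forward as they close: fully open they stand 13 mm farther back than shut.
Start: joints at [1.153, 0.22, 1.526, -0, 1.395, -0.126], TCP at [0.18, 0.599, 0.208] pointing down, gripper open.
Joint ranges: [-2.98, 2.98], [-0.91, 2.08], [0.09, 2.57], [-1.24, 4.39], [0.2, 2.65], [-2.68, 2.68]. Speed limits (rad/s): [2.57, 2.57, 3.01, 3.14, 3.14, 3.14].

## Interface

Orientations are given as [roll, pitch, yaw] about the fixed x, y, z axes, in that order (R = Rz(yaw) Ry(pitch) Rx(roll)).
In Python, from plant import movep, move_l, set_joints, gripper_to, hold, inverse_kinematics, observe, get_image, get_calibration, Unreachable, job_done gives the robot as it stands. Calls block until the motion is done:
- movep(position, orientation): joint-space move of the TCP to a pose.
- move_l(position, feed=0.15, rotation=None, max_force=None): straight line of the TCP; rotation=None keeps the orientation; feed is the mean speed in m/s. With max_force (N) it stops when the force on the tool has changed by that much, and returns True; else False.
- set_joints(angles): joint-space move.
- gripper_to(opening, f_grip=None): finger opening in m; f_grip is the grip in N (None keeps the last); returns when the fingers have stopped.
- hold(seconds).
- inverse_kinematics(position, orientation): joint angles nearest the present ones, or None.
- observe(): the state.
- get_image(name): name is "scene" or "top" or "wrist"; returns (picture, depth): 384x512x3 uint8, red, green, blue; 384x512 float32, m along the optical axis (not along the pixel's ray), 0 where there is no reading.
- get_calibration(name): a dict with "intrinsics" (3x3 intrinsics, pixels), "world_from_camera" (4x4, takes a point from camera to world coordinates). Camera axes: x right, y down, z forward; pixel columns grow to the right and rows downward; lengths in m; the calibration is good to about 2 mm. The wrist camera is an equidistant fisheye: a pixel r from the principal point sees the ray r / f radians off the axis. A picture is of the moment at which its call begins: read the wrist's pose just before it. get_calibration takes no time and is no camera call; for the wrist camera it gives the pose at the moment of the call.
A pose or a line that the arm cannot do raises Unreachable and nothing moves.
- job_done(): hands the job in, once; it reports no verdict.
The state is a dict: "time_s": time; "q": joint angles; "joint_velocities": joint speeds; "joint_torque": joint torques, N m; "eef_pos": TCP position; "tcp_rot": TCP orientation; "ft_force": force on the tool from outside, world axes, zero at the start; "torque": the same for the moment, N m; "opening": finger opening in m.
Only numpy, scipy, OpenCV 4.12 (cv2) and the standard library are available. Lean on these libraries where they do the work, as an engineer would, in place of code of your own. Each camera call takes 0.05 s, during which the arm holds its last target.

## Task

Pair the brass snap caps with the press: draw the bar scanner up out of its holder, hold it pointing straight down, still for a second, about 9 cm above the middle of the flat label of the tray with the brass caps, then turn it to face the label on the console's sloping face squarely from about 10 cm away. Finish still holding it there, raised, steady and touching nothing but the gripper. Do not pause over the labels of the other two trays, and leave everything else where it stands.

Things in the scene. Friction and masses are not known exactly. Their poses are not given: they have to be found in the camera images.
- scanner: loose bar scanner, straight bar 30 (x) x 36 (y) x 150 (z) mm, 0.12 to 0.25 kg, mass centre about 75 mm from the nose; grey lower part, orange ring 66 mm from the nose, white above; reads by itself. Origin: centre of the nose end (red window); z from nose to tail; it looks along -z. Starts nose down in the holder, axes as the holder's, nose 10 mm above the table, 95 mm free above the block
- nose (a point): centre of the scanner's red window (same point and axes as scanner); it looks along its -z
- holder: fixed black block 75 (x) x 85 (y) mm, top 65 mm above the table, on a steel foot 95 x 105 x 8 mm; a pocket 34 x 40 mm, 55 mm deep, in the middle of its top holds the scanner (about 2 mm play each side). Origin: centre of the underside; z up; yawed up to 0.5 rad
- console: fixed control console of the snap press, about 130 deep (x) x 170 wide (y) x 150 mm high, grey, with a dark face sloping at 45 degrees towards its front (-x), coloured buttons beside the label. Origin: on the table, straight below the middle of the sloping face, which is 95 mm up. z up; yawed -0.1 to 0.45 rad
- console_label: bar label in the middle of the console's sloping face, white 60 x 60 mm with black bars. Origin: centre of its printed face, 96 mm above the table; z: the label's normal, pointing out of the face, 45 degrees up and to the console's front; x: up the slope
- tray_brass: fixed round white dish, outer radius 52 mm, 22 mm high, full of yellow brass snap caps (tops at about 15 mm). Origin: centre of the dish's underside on the table. A grey plate 75 x 70 x 6 mm lies against its -x side and carries the tray's flat bar label. z up; yawed up to 0.2 rad
- tray_brass_label (a point): centre of the printed face of the flat bar label of the brass tray: a white 60 x 60 mm square with black bars, 80 mm from the dish centre along the tray's -x, 7 mm above the table; z is the label's normal (up)
- tray_blue: fixed round white dish, outer radius 52 mm, 22 mm high, full of blue plastic snap caps (tops at about 15 mm). Origin: centre of the dish's underside on the table. A grey plate 75 x 70 x 6 mm lies against its -x side and carries the tray's flat bar label. z up; yawed up to 0.2 rad
- tray_blue_label (a point): centre of the printed face of the flat bar label of the blue tray: a white 60 x 60 mm square with black bars, 80 mm from the dish centre along the tray's -x, 7 mm above the table; z is the label's normal (up)
- tray_black: fixed round white dish, outer radius 52 mm, 22 mm high, full of black plastic snap caps (tops at about 15 mm). Origin: centre of the dish's underside on the table. A grey plate 75 x 70 x 6 mm lies against its -x side and carries the tray's flat bar label. z up; yawed up to 0.2 rad
- tray_black_label (a point): centre of the printed face of the flat bar label of the black tray: a white 60 x 60 mm square with black bars, 80 mm from the dish centre along the tray's -x, 7 mm above the table; z is the label's normal (up)
- thread_spool: bystander: loose green thread spool standing, 38 mm across, 50 mm high; origin centre of underside
- snap_jar: bystander: loose glass jar with black lid, 60 mm across, 75 mm high; origin centre of underside
- spare_die: bystander: loose steel press die standing, foot 40 mm across, 55 mm high; origin centre of underside
- tape_roll: bystander: loose yellow ring of tape lying flat, 90 mm across, 20 mm high; origin centre of underside
- screwdriver: bystander: loose screwdriver lying on the table, along its own x; origin at its underside
- lint_brush: bystander: loose brush lying on the table, along its own x; origin at its underside

How it is judged:
By the outcome, as a careful person would: the job done as asked, in the order asked, and still so for the second after the job is handed in, while the arm keeps its last pose, push and grip.
It also fails if it takes over 48 s, if anything falls off the work surface, if the arm or the gripper's body presses on something with over 40 N, if the wrist force passes 120 N, or if a joint passes its speed limit or range.

## Working session

There is one attempt and no reset: what is moved stays moved. The work goes in short steps, each a Python script; the robot and the scene stay as the last script left them, time stands still between calls to the robot, and variables do not carry over. Pictures are saved under pics/ and viewed, and the job is handed in when it is done.

```bash
mkdir -p pics; ls
python3 - <<'E'
from plant import *
import cv2, numpy as np
print(observe())
for n in ["scene","top","wrist"]:
    p,d=get_image(n); c=get_calibration(n)
    np.savez(f"{n}0.npz",p=p,d=d,K=c["intrinsics"],T=c["world_from_camera"])
    cv2.imwrite(f"pics/{n}0.png",p[:,:,::-1]); print(n,np.round(c["intrinsics"],2).tolist(),np.round(c["world_from_camera"],3).tolist())
E
```

```text
pics
{'time_s': 0.0, 'q': array([ 1.15290185e+00,  2.21248040e-01,  1.52763646e+00, -2.60817335e-05,
        1.39465260e+00, -1.26113968e-01]), 'joint_velocities': array([-0.00014162, -0.00164686,  0.00014556, -0.00174822,  0.00160852,
       -0.00042006]), 'joint_torque': array([-1.27446783e-03, -4.96906543e+01, -3.89388299e+01, -1.98281177e-04,
        1.11564554e-02,  7.96576842e-06]), 'eef_pos': array([0.17954144, 0.59797873, 0.20657227]), 'tcp_rot': array([-1.68370978,  1.56885171, -1.97548569]), 'ft_force': array([ 0.26699521, -0.41724131, -0.09081521]), 'torque': array([ 0.00556776, -0.07635156,  0.05205561]), 'opening': 0.0852762810596571}
scene [[417.94, 0.0, 255.06], [0.0, 417.94, 189.86], [0.0, 0.0, 1.0]] [[-0.54, 0.449, -0.712, 1.379], [0.841, 0.308, -0.444, 0.545], [0.02, -0.839, -0.544, 0.715], [0.0, 0.0, 0.0, 1.0]]
top [[387.45, 0.0, 258.21], [0.0, 387.45, 185.93], [0.0, 0.0, 1.0]] [[-0.002, -0.989, 0.15, 0.386], [-1.0, 0.002, -0.0, 0.049], [-0.0, -0.15, -0.989, 1.368], [0.0, 0.0, 0.0, 1.0]]
wrist [[297.32, 0.0, 256.5], [0.0, 297.32, 192.29], [0.0, 0.0, 1.0]] [[0.287, 0.923, 0.257, 0.114], [0.958, -0.276, -0.078, 0.618], [-0.001, 0.268, -0.963, 0.372], [0.0, 0.0, 0.0, 1.0]]
```

View pics/top0.png

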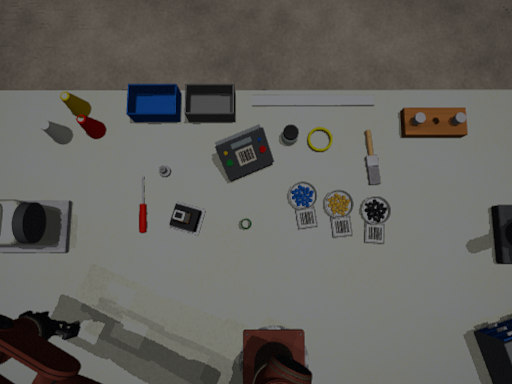

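View pics/scene0.png

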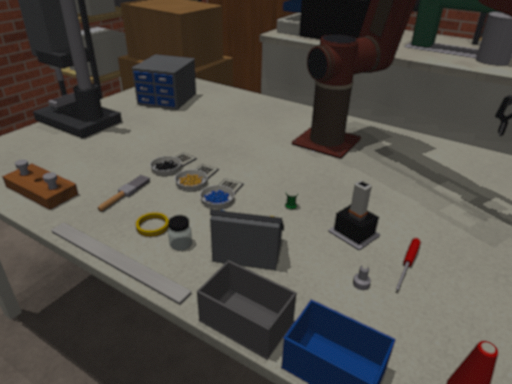

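View pics/wrist0.png

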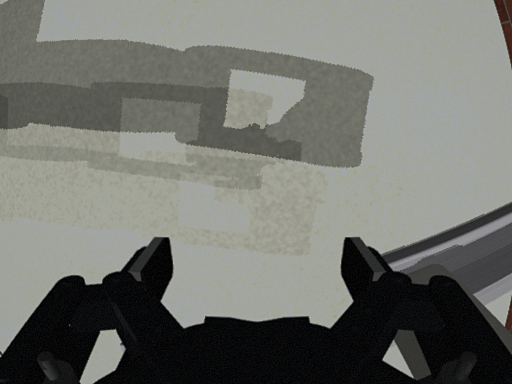

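The top view shows the holder at (186,218), the console at (244,153), and the trays: blue (302,195), brass (338,204) with its label at (342,227), and black (375,210). I'll enlarge it and measure.

```bash
cat > h.py <<'E'
import numpy as np, cv2
def cloud(f):
    z=np.load(f); d=z['d'];K=z['K'];T=z['T']
    v,u=np.mgrid[:d.shape[0],:d.shape[1]]
    P=np.stack([(u-K[0,2])/K[0,0]*d,(v-K[1,2])/K[1,1]*d,d],-1)
    return z['p'],d,P@T[:3,:3].T+T[:3,3]
E
python3 - <<'E'
from h import *
p,d,W=cloud('top0.npz')
a=cv2.resize(p[180:256,140:216],None,fx=5,fy=5,interpolation=cv2.INTER_NEAREST)
b=cv2.resize(p[118:194,206:282],None,fx=5,fy=5,interpolation=cv2.INTER_NEAREST)
cv2.imwrite('pics/crop1.png',np.hstack([a,b])[:,:,::-1])
c=cv2.resize(p[170:256,280:400],None,fx=6,fy=6,interpolation=cv2.INTER_NEAREST)
cv2.imwrite('pics/crop2.png',c[:,:,::-1])
for u,v in [(180,214),(195,226),(186,232),(247,156),(302,195),(338,204),(375,210),(342,227),(307,218),(374,233),(245,224),(164,171)]: print(u,v,W[v,u].round(3))
# regions
def reg(m,n):
    q=W[m]; print(n,len(q),q.mean(0).round(4))
x0=(W[...,0]>0.2)&(W[...,0]<.75)
z=W[...,2]
for n,s in [("holder",np.s_[190:245,155:215])]:
    q=W[s].reshape(-1,3)
    t=q[(q[:,2]>.055)&(q[:,2]<.075)]; s2=q[q[:,2]>.13]
    print("blk",len(t),t.mean(0).round(4),cv2.minAreaRect((t[:,:2]*1000).astype(np.float32)))
    print("tail",len(s2),s2.mean(0).round(4),cv2.minAreaRect((s2[:,:2]*1000).astype(np.float32)))
q=W[115:190,205:285].reshape(-1,3)
t=q[(q[:,2]>.02)];print("console",t.min(0),t.max(0),cv2.minAreaRect((t[:,:2]*1000).astype(np.float32)))
t=q[(q[:,2]>.04)&(q[:,2]<.142)]
A=np.c_[t[:,:2],np.ones(len(t))]
for _ in range(8):
    s,*_=np.linalg.lstsq(A,t[:,2],rcond=None); r=abs(A@s-t[:,2]); k=r<max(.004,np.median(r)*2); A=A[k];t=t[k]
print("plane",len(t),s,"slope",np.degrees(np.arctan(np.hypot(*s[:2]))),"yaw",np.arctan2(s[1],s[0]))
E
```

```text
180 214 [0.481 0.293 0.16 ]
195 226 [0.448 0.262 0.056]
186 232 [0.43  0.302 0.002]
247 156 [0.68  0.086 0.096]
302 195 [ 0.558 -0.106  0.014]
338 204 [ 0.526 -0.231  0.014]
375 210 [ 0.505 -0.361  0.013]
342 227 [ 0.446 -0.244  0.007]
307 218 [ 0.478 -0.123  0.003]
374 233 [ 0.425 -0.354  0.01 ]
245 224 [ 0.458  0.095 -0.   ]
164 171 [0.64  0.376 0.044]
blk 408 [0.4777 0.292  0.065 ] ((479.7547607421875, 297.3608093261719), (86.20037078857422, 74.71351623535156), 74.05390930175781)
tail 138 [0.4701 0.2715 0.2719] ((442.53900146484375, 179.31150817871094), (283.1216735839844, 30.244789123535156), 72.52342224121094)
console [ 0.38560166 -0.0439245   0.02005309] [0.83485377 0.23977023 1.36806943] ((655.5126953125, 37.26164245605469), (487.1485595703125, 243.66204833984375), 23.177730560302734)
plane 1221 [ 0.90218092  0.38541903 -0.55768141] slope 44.452231081402196 yaw 0.4037394655863216
```

Run:
```python
from h import *
p,d,W=cloud('scene0.npz')
a=cv2.resize(p[150:270,130:300],None,fx=4,fy=4,interpolation=cv2.INTER_CUBIC)
cv2.imwrite('pics/crop3.png',a[:,:,::-1])
```

```text
(no output)
```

View pics/crop1.png

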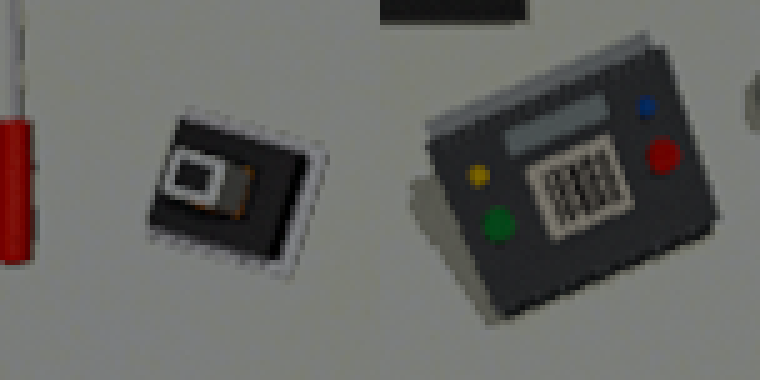

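View pics/crop2.png

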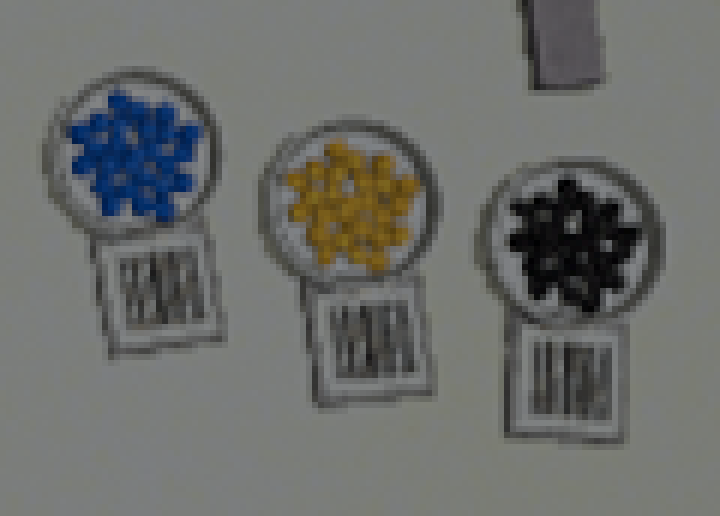

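Run:
```python
from h import *
for f in ['top0.npz','scene0.npz']:
    p,d,W=cloud(f); ok=d>0
    X,Y,Z=W[...,0],W[...,1],W[...,2]
    near=ok&(np.hypot(X-.478,Y-.294)<.07)
    for n,m in [("blk",near&(abs(Z-.065)<.004)),("tail",near&(abs(Z-.160)<.005))]:
        t=W[m]; print(f,n,len(t),t.mean(0).round(4),np.median(t[:,2]).round(4),cv2.minAreaRect((t[:,:2]*1000).astype(np.float32)))
    t=W[near&(Z>.11)&(Z<.152)];print(" body",len(t),t.mean(0).round(4))
    # colours
    hsv=cv2.cvtColor(p,cv2.COLOR_RGB2HSV)
    br=ok&(abs(X-.53)<.08)&(abs(Y+.23)<.07)&(hsv[...,0]>12)&(hsv[...,0]<30)&(hsv[...,1]>120)
    t=W[br];print("caps",len(t),t.mean(0).round(4),cv2.minEnclosingCircle((t[:,:2]*1000).astype(np.float32)))
    rim=ok&(np.hypot(X-.526,Y+.231)<.075)&(Z>.017)
    t=W[rim];
    if len(t): print("rim",len(t),t.mean(0).round(4),cv2.minEnclosingCircle((t[:,:2]*1000).astype(np.float32)))
    pl=ok&(abs(X-.446)<.055)&(abs(Y+.244)<.055)&(Z>.0045)&(Z<.0105)
    t=W[pl]
    if len(t): print("plate",len(t),t.mean(0).round(4),cv2.minAreaRect((t[:,:2]*1000).astype(np.float32)))
    g=p.max(2); print("bright",[ (u,v,g[v,u]) for u,v in [(342,227),(337,220)]])
p,d,W=cloud('top0.npz');Z=W[...,2];g=p.max(2).astype(int)
# console: white label on dark face
m=np.zeros(g.shape,np.uint8); s=np.s_[138:172,230:262]; m[s]=((g[s]>105)&(p[s].ptp(2)<40) if hasattr(p[s],'ptp') else (g[s]>105)&(np.ptp(p[s],axis=2)<40))
m=cv2.morphologyEx(m,cv2.MORPH_CLOSE,np.ones((5,5)))
n,l,st,c=cv2.connectedComponentsWithStats(m)
for i in range(1,n):
    if st[i,4]>30:
        t=W[l==i]; print(st[i],c[i].round(1),t.mean(0).round(4)); print(cv2.minAreaRect(np.argwhere(l==i)[:,::-1].astype(np.float32)))
m=np.zeros(g.shape,np.uint8); s=np.s_[214:242,328:356]; print(g[214:242:2,328:356:2])
```

```text
top0.npz blk 338 [0.4774 0.2927 0.0652] 0.0651 ((479.6385498046875, 296.97119140625), (85.24851989746094, 74.72900390625), 73.82722473144531)
top0.npz tail 108 [0.4792 0.2965 0.1598] 0.1597 ((479.1961669921875, 297.12493896484375), (36.52137756347656, 29.421836853027344), 71.7264175415039)
 body 26 [0.4737 0.2815 0.1301]
caps 268 [ 0.5268 -0.2329  0.0125] ((527.1010131835938, -232.7477264404297), 39.0701904296875)
rim 148 [ 0.5292 -0.2359  0.021 ] ((529.5045166015625, -233.45782470703125), 51.74782943725586)
plate 322 [ 0.4519 -0.2409  0.0072] ((446.80743408203125, -245.53466796875), (105.91368865966797, 104.69654083251953), 1.1087169647216797)
bright [(342, 227, np.uint8(80)), (337, 220, np.uint8(107))]
scene0.npz blk 417 [0.4891 0.3064 0.066 ] 0.0663 ((477.4599609375, 301.04583740234375), (87.3432388305664, 79.07938385009766), 74.28663635253906)
scene0.npz tail 110 [0.4813 0.3028 0.1607] 0.1614 ((479.2793273925781, 301.84747314453125), (36.51556396484375, 31.996183395385742), 78.53844451904297)
 body 245 [0.4879 0.3044 0.1315]
caps 168 [ 0.5285 -0.23    0.014 ] ((535.0675048828125,
[... 627 characters left out ...]
4  83  68 104  91 121 126 124 120 124 105 126 125]
 [127  66  98 125 113 122  98 105  86  84 125 102 126 125]
 [126 105 102 113 104  85  38  82  71  68 120  91 127 125]
 [126 114  96 118  73  80  70  84  54  76  96  88 127 125]
 [126 114  97 122  70  66  85  83  56  80  89  95 126 125]
 [125 118  82 129  63  43 106  65  60  96  75  95 128 125]
 [125 127  71 128  84  51  85  50  69 113  55 120 109 125]
 [125 127  52 131  75  69  66  60  85 114 106 122 102 125]
 [125 127  52 113 129 129 129 129 115 107 109 106 102 126]
 [125 126  66  86  91  89  86  83  78  98 112 107 116 125]
 [125 125 121 111 116 128 127 126 127 126 126 125 126 125]
 [125 125 125 126 125 125 125 125 124 125 126 125 125 125]]
```

```bash
cat >> h.py <<'E'
from scipy.spatial.transform import Rotation as Ro
def rpy(tx,ty):
    tx=np.array(tx,float);tx/=np.linalg.norm(tx);ty=np.array(ty,float);ty-=tx*(tx@ty);ty/=np.linalg.norm(ty)
    R=np.c_[tx,ty,np.cross(tx,ty)]
    import warnings
    with warnings.catch_warnings():
        warnings.simplefilter('ignore'); return R,Ro.from_matrix(R).as_euler('xyz')
E
python3 - <<'E'
from h import *
from plant import *
cy=.395; L=np.array([.68,.086,.096]); n=np.array([-np.cos(cy),-np.sin(cy),1])/2**.5
G=.110
lx=np.array([np.cos(cy),np.sin(cy),1])/2**.5; ly=np.cross(n,lx)
print("TCP final",L+n*(.1+G-.019))
hx=np.array([np.cos(-.27),np.sin(-.27),0]); hy=np.array([-hx[1],hx[0],0])
for s in (hx,-hx,hy,-hy): print("pick",np.round(inverse_kinematics([.478,.294,.101],rpy([0,0,-1],s)[1]),2) )
for a in np.arange(0,360,30):
    s=[np.cos(np.radians(a)),np.sin(np.radians(a)),0]
    q=inverse_kinematics([.446,-.244,.188],rpy([0,0,-1],s)[1]); print("tray",a,None if q is None else q.round(2))
for a in np.arange(0,360,30):
    s=ly*np.cos(np.radians(a))+lx*np.sin(np.radians(a))
    q=inverse_kinematics(L+n*(.1+G-.019),rpy(-n,s)[1]); print("fin",a,None if q is None else q.round(2))
E
```

```text
TCP final [0.55534249 0.03402881 0.2310574 ]
pick [ 0.41  0.17  1.79 -0.    1.18  0.68]
pick [ 0.41  0.17  1.79 -0.    1.18 -2.46]
pick [ 0.41  0.17  1.79 -0.    1.18 -0.89]
pick [ 0.41  0.17  1.79 -0.    1.18  2.25]
tray 0 [-0.66 -0.05  1.85  0.    1.34 -0.66]
tray 30 [-0.66 -0.05  1.85  0.    1.34 -1.18]
tray 60 [-0.66 -0.05  1.85  0.    1.34 -1.7 ]
tray 90 [-0.66 -0.05  1.85  0.    1.34 -2.23]
tray 120 None
tray 150 None
tray 180 [-0.66 -0.05  1.85  0.    1.34  2.49]
tray 210 [-0.66 -0.05  1.85  0.    1.34  1.96]
tray 240 [-0.66 -0.05  1.85  0.    1.34  1.44]
tray 270 [-0.66 -0.05  1.85  0.    1.34  0.91]
tray 300 [-0.66 -0.05  1.85  0.    1.34  0.39]
tray 330 [-0.66 -0.05  1.85  0.    1.34 -0.13]
fin 0 None
fin 30 [-0.44 -0.5   2.33  0.75  0.88 -2.24]
fin 60 [-0.44 -0.5   2.33  0.75  0.88 -1.72]
fin 90 [-0.44 -0.5   2.33  0.75  0.88 -1.19]
fin 120 [-0.44 -0.5   2.33  0.75  0.88 -0.67]
fin 150 [-0.44 -0.5   2.33  0.75  0.88 -0.14]
fin 180 [-0.44 -0.5   2.33  0.75  0.88  0.38]
fin 210 [-0.44 -0.5   2.33  0.75  0.88  0.9 ]
fin 240 [-0.44 -0.5   2.33  0.75  0.88  1.43]
fin 270 [-0.44 -0.5   2.33  0.75  0.88  1.95]
fin 300 [-0.44 -0.5   2.33  0.75  0.88  2.47]
fin 330 None
```

View pics/crop3.png

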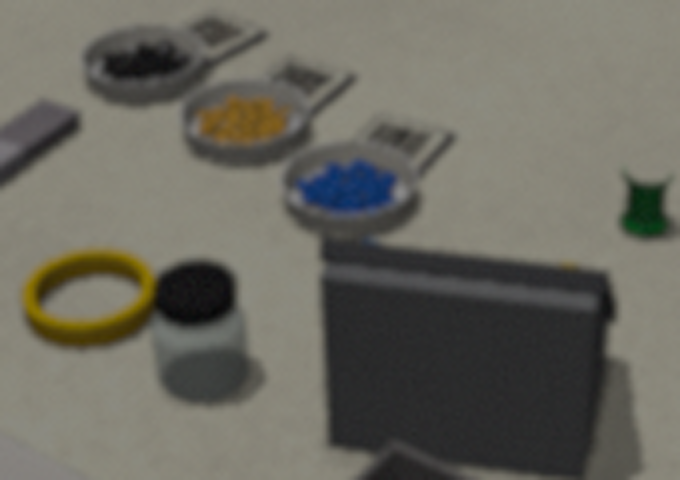

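Run:
```python
from h import *
from plant import *
hx=np.array([np.cos(-.27),np.sin(-.27),0]); hy=np.array([-hx[1],hx[0],0])
r=rpy([0,0,-1],hy)[1]
movep([.479,.298,.27],r)
o=observe(); print(o['time_s'],o['eef_pos'],o['q'].round(3))
c=get_calibration("wrist");p,d=get_image("wrist")
np.savez("wrist1.npz",p=p,d=d,K=c["intrinsics"],T=c["world_from_camera"]);cv2.imwrite("pics/wrist1.png",p[:,:,::-1])
print(c["world_from_camera"].round(4))
v,u=np.mgrid[:384,:512];K=c["intrinsics"];T=c["world_from_camera"]
x=(u-K[0,2])/K[0,0];y=(v-K[1,2])/K[1,1];th=np.hypot(x,y);s=np.tan(th)/np.maximum(th,1e-9)
W=np.stack([x*s*d,y*s*d,d],-1)@T[:3,:3].T+T[:3,3]
near=(d>0)&(np.hypot(W[...,0]-.479,W[...,1]-.298)<.065)
for z0 in (.065,.16):
    t=W[near&(abs(W[...,2]-z0)<.005)]
    print(len(t),t.mean(0).round(4),cv2.minAreaRect((t[:,:2]*1000).astype(np.float32)) if len(t) else '')
```

```text
1.725 [0.47844152 0.2988093  0.26977284] [ 0.418  0.041  1.608  0.     1.493 -0.884]
[[ 2.651e-01  9.289e-01  2.587e-01  4.122e-01]
 [ 9.642e-01 -2.555e-01 -7.050e-02  3.167e-01]
 [ 6.000e-04  2.681e-01 -9.634e-01  4.354e-01]
 [ 0.000e+00  0.000e+00  0.000e+00  1.000e+00]]
2459 [0.4688 0.3018 0.0643] ((476.47198486328125, 299.68798828125), (85.94062042236328, 75.09854888916016), 73.87683868408203)
1088 [0.4752 0.3    0.1593] ((475.73834228515625, 300.0610656738281), (35.14545440673828, 28.90104103088379), 74.09271240234375)
```

View pics/wrist1.png

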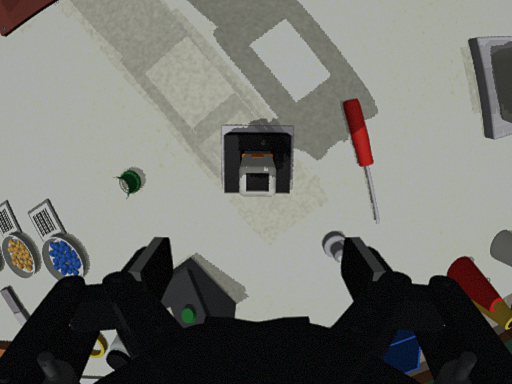

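The wrist view shows the holder aligned at (257,165). The three cameras agree to about 4 mm, giving a fused centre of (0.478, 0.299) and a yaw of -0.279. Next I pick.

Run:
```python
from h import *
from plant import *
yaw=-.279
hy=np.array([-np.sin(yaw),np.cos(yaw),0])
r=rpy([0,0,-1],hy)[1]
print(move_l([.478,.299,.25],.2,rotation=r))
print(move_l([.478,.299,.102],.1,max_force=15))
o=observe(); print(o['time_s'],o['eef_pos'],o['ft_force'])
gripper_to(.02,50)
hold(.2);o=observe(); print(o['time_s'],o['eef_pos'],o['ft_force'],o['opening'],o['torque'])
print(move_l([.478,.299,.122],.06,max_force=25))
o=observe(); print(o['time_s'],o['eef_pos'],o['ft_force'],o['opening'],o['torque'])
c=get_calibration("wrist");p,d=get_image("wrist")
cv2.imwrite("pics/wrist2.png",p[:,:,::-1])
p,d=get_image("scene");cv2.imwrite("pics/scene2.png",cv2.resize(p[100:292,250:506],None,fx=3,fy=3)[:,:,::-1])
```

```text
False
False
3.6583 [0.47855838 0.29925168 0.10281924] [ 0.31371493 -0.67500477  0.34752323]
4.375 [0.47829017 0.29916493 0.10234243] [0.8946435  0.1597638  2.45286776] 0.035240988938620224 [ 0.04845059 -0.02159892  0.00056284]
False
4.8583 [0.47821934 0.29907468 0.12242002] [-0.39077403  0.06626191 -2.03351663] 0.035591444761241355 [ 0.00859806  0.05362284 -0.02265148]
```

View pics/wrist2.png

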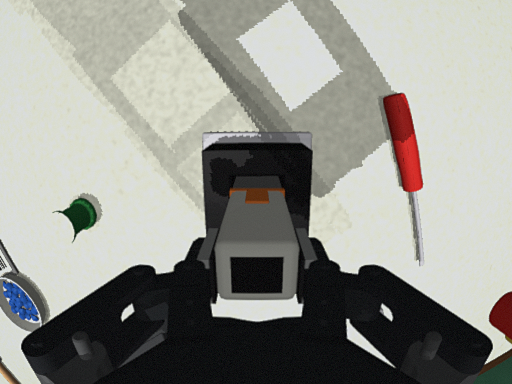

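View pics/scene2.png

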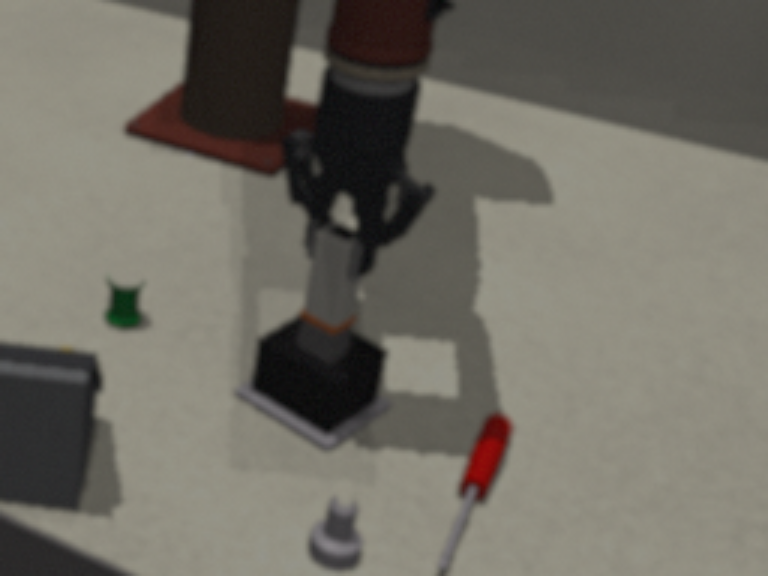

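The pick worked: the tail sits symmetrically in the jaws at (257,275), the scanner is rising cleanly, and the opening is 35.6 mm. I'll lift it clear, carry it high, and take a look at the label from beside it.

```bash
cat >> h.py <<'E'
def wcloud(c,d):
    v,u=np.mgrid[:384,:512];K=c["intrinsics"];T=c["world_from_camera"]
    x=(u-K[0,2])/K[0,0];y=(v-K[1,2])/K[1,1];th=np.hypot(x,y);s=np.tan(th)/np.maximum(th,1e-9)
    return np.stack([x*s*d,y*s*d,d],-1)@T[:3,:3].T+T[:3,3]
E
python3 - <<'E'
from h import *
from plant import *
print(move_l([.478,.299,.30],.15,max_force=25))
o=observe(); print(o['time_s'],o['ft_force'],o['opening'])
ty=.155
movep([.42,-.25,.30],rpy([0,0,-1],[np.sin(ty),-np.cos(ty),0])[1])
o=observe(); print(o['time_s'],o['eef_pos'],o['opening'],o['q'].round(2))
c=get_calibration("wrist");p,d=get_image("wrist")
np.savez("wrist3.npz",p=p,d=d,W=wcloud(c,d));cv2.imwrite("pics/wrist3.png",p[:,:,::-1])
E
```

```text
False
6.2917 [-0.50256605 -0.35475647 -1.72736005] 0.03566023790360807
8.2833 [ 0.42035262 -0.24947962  0.29997317] 0.03537075182120722 [-0.7  -0.16  1.74  0.    1.56  0.72]
```

View pics/wrist3.png

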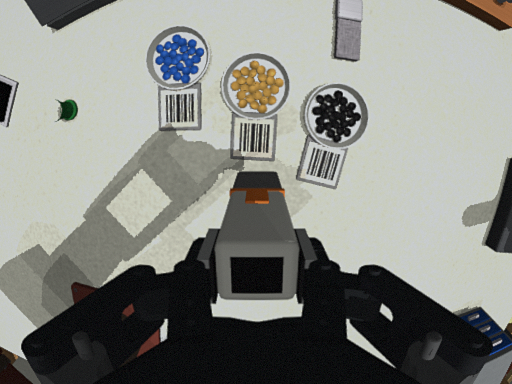

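The wrist view shows the brass tray's label at about (255,137), with its dish at (255,85). Blue's label is at (181,107) and black's at (323,161).

Run:
```python
from h import *
z=np.load('wrist3.npz');p,W=z['p'],z['W']
for u,v in [(255,137),(254,85),(181,107),(323,161)]: print(u,v,W[v,u].round(4))
cv2.imwrite('pics/crop4.png',cv2.resize(p[100:175,215:295],None,fx=8,fy=8,interpolation=cv2.INTER_NEAREST)[:,:,::-1])
hsv=cv2.cvtColor(p,cv2.COLOR_RGB2HSV)
m=(hsv[...,0]>12)&(hsv[...,0]<30)&(hsv[...,1]>110)&(W[...,2]>.005)&(W[...,2]<.03)&(np.hypot(W[...,0]-.53,W[...,1]+.23)<.07)
t=W[m];print("caps",t.mean(0).round(4),cv2.minEnclosingCircle((t[:,:2]*1000).astype(np.float32)))
m=(W[...,2]>.017)&(W[...,2]<.028)&(np.hypot(W[...,0]-.527,W[...,1]+.232)<.06)
t=W[m];print("rim",len(t),cv2.minEnclosingCircle((t[:,:2]*1000).astype(np.float32)))
# white label
g=p.min(2); s=np.s_[108:165,225:285]; print(np.percentile(g[s],[10,50,90]))
l=np.zeros(g.shape,np.uint8); l[s]=(p[s].max(2)<90); # bars
l=cv2.morphologyEx(l,cv2.MORPH_CLOSE,np.ones((5,5)))
n,L,st,c=cv2.connectedComponentsWithStats(l)
for i in range(1,n):
  if st[i,4]>100: print(st[i],c[i],W[L==i].mean(0).round(4))
```

```text
255 137 [ 0.4476 -0.2426  0.0056]
254 85 [ 0.5265 -0.2286  0.0119]
181 107 [ 0.4784 -0.1215  0.0079]
323 161 [ 0.4282 -0.3549  0.0065]
caps [ 0.5252 -0.2315  0.0118] ((525.06396484375, -230.70779418945312), 41.299041748046875)
rim 570 ((526.2399291992188, -231.46607971191406), 52.148277282714844)
[ 72. 162. 196.]
[239 123  30  29 719] [253.63143255 138.25591099] [ 0.4456 -0.2408  0.0091]
```

View pics/crop4.png

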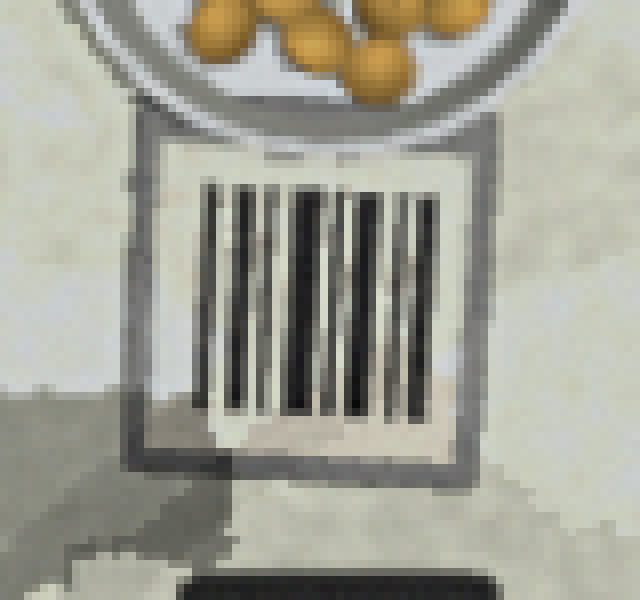

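Run:
```python
from h import *
from plant import *
W=np.load('wrist3.npz')['W']; p=np.load('wrist3.npz')['p']
# scanner pts in tool coords
o=observe();R=Ro.from_euler('xyz',o['tcp_rot']).as_matrix();q=(W-o['eef_pos'])@R
m=(abs(q[...,1])<.025)&(abs(q[...,2])<.03)&(q[...,0]>-.07)&(q[...,0]<.1)
for lo in np.arange(-.07,.1,.01):
    k=m&(q[...,0]>=lo)&(q[...,0]<lo+.01); t=q[k]
    if len(t)>5: print(round(lo,2),len(t),t.min(0).round(4),t.max(0).round(4),np.median(t[:,2]).round(4))
```

```text
-0.07 901 [-0.07   -0.025  -0.0132] [-0.06    0.025   0.0125] -0.0058
-0.06 5581 [-0.06   -0.0245 -0.0162] [-0.05    0.0246  0.014 ] -0.005
-0.05 901 [-0.05   -0.0245 -0.0163] [-0.04    0.0244 -0.0093] -0.0151
-0.04 756 [-0.04   -0.0243 -0.016 ] [-0.03    0.0242 -0.0094] -0.015
-0.03 480 [-0.03   -0.0243 -0.0159] [-0.02    0.0243 -0.0097] -0.0152
-0.02 387 [-0.02   -0.0177 -0.016 ] [-0.01    0.0182 -0.0112] -0.0152
-0.01 369 [-0.01   -0.0176 -0.0173] [-0.0001  0.0176 -0.0123] -0.0153
0.0 272 [ 0.0001 -0.0179 -0.0173] [ 0.0099  0.0181 -0.0113] -0.0154
0.01 219 [ 0.01   -0.0178 -0.0172] [ 0.0199  0.0177 -0.0116] -0.0154
0.02 193 [ 0.0203 -0.0179 -0.0161] [ 0.0285  0.0184 -0.0108] -0.0155
0.03 172 [ 0.0314 -0.0175 -0.0157] [ 0.04    0.0173 -0.0132] -0.0152
0.04 153 [ 0.04   -0.0174 -0.0157] [ 0.0499  0.0173 -0.0134] -0.0153
0.05 135 [ 0.05   -0.0172 -0.0157] [ 0.0599  0.0179 -0.0132] -0.0153
0.06 117 [ 0.061  -0.0171 -0.0156] [ 0.07    0.0178 -0.0134] -0.0153
0.07 94 [ 0.07   -0.017  -0.0157] [ 0.0797  0.0176 -0.0138] -0.0153
0.08 92 [ 0.0801 -0.0169 -0.0157] [ 0.0899  0.0174 -0.0144] -0.0154
0.09 6 [ 0.0901  0.0013 -0.0153] [ 0.0907  0.0153 -0.0152] -0.0153
```

The scanner is coaxial with the tool to within 0.3 mm, and its nose is 91.5 mm ahead of the TCP. Brass label fused from the views: (0.447, -0.243, 0.007). Next: hold over it, then move to a standoff at the console and look.

Run:
```python
from h import *
from plant import *
ty=.155
print(move_l([.447,-.243,.1885],.12))
hold(1.6)
o=observe(); print(o['time_s'],o['eef_pos'],o['joint_velocities'].round(4),o['opening'])
R=Ro.from_euler('xyz',o['tcp_rot']).as_matrix();print("axis",R[:,0].round(4),"nose",(o['eef_pos']+R[:,0]*.0915).round(4))
move_l([.447,-.243,.28],.2)
cy=.40; L=np.array([.682,.090,.0965]); n=np.array([-np.cos(cy),-np.sin(cy),1])/2**.5; ly=np.array([-np.sin(cy),np.cos(cy),0])
movep(L+n*(.15+.0915),rpy(-n,-ly)[1])
o=observe(); print(o['time_s'],o['eef_pos'],o['opening'],o['q'].round(2))
c=get_calibration("wrist");p,d=get_image("wrist")
np.savez("wrist4.npz",p=p,d=d,W=wcloud(c,d));cv2.imwrite("pics/wrist4.png",p[:,:,::-1])
p,d=get_image("scene");cv2.imwrite("pics/scene4.png",p[:,:,::-1])
```

```text
False
11.0417 [ 0.44700891 -0.24300249  0.1885069 ] [ 0.0011  0.0003 -0.0019  0.0023  0.0003 -0.0003] 0.035317991036948625
axis [ 0.  0. -1.] nose [ 0.447 -0.243  0.097]
12.6667 [0.52472989 0.02298799 0.267047  ] 0.035678452962075745 [-0.52 -0.64  2.34  0.71  1.03  0.41]
```

View pics/wrist4.png

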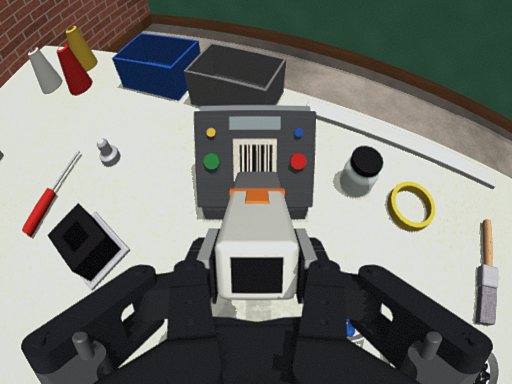

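View pics/scene4.png

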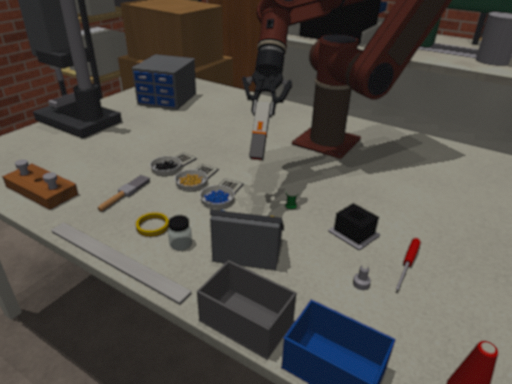

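The scanner faces the console, and the label shows behind the nose (columns 233–277, top at row 138). I'll fit the face from the wrist depth.

Run:
```python
from h import *
z=np.load('wrist4.npz');p,W=z['p'],z['W']
m=np.zeros(W.shape[:2],bool);m[115:205,200:310]=1
c0=np.array([.682,.09,.0965]);m&=(np.linalg.norm(W-c0,axis=2)<.1)&(W[...,2]>.045)&(W[...,2]<.142)
t=W[m]
for _ in range(8):
    c=t.mean(0);n=np.linalg.svd(t-c,full_matrices=False)[2][2];t=t[abs((t-c)@n)<.004]
n*=np.sign(n[2]);print(len(t),"n",n.round(4),"tilt",np.degrees(np.arccos(n[2])),"yaw",np.arctan2(-n[1],-n[0]),"offset of L",(c0-c)@n)
g=p.min(2)
for v in range(134,180,4): print(v,''.join('#' if x>140 else '.' for x in g[v,225:290]))
for u,v in [(234,139),(277,139),(233,170),(277,170),(256,160)]: print(u,v,W[v,u].round(4))
# green/red buttons
for u,v in [(211,161),(299,161),(211,132),(298,132)]: print(u,v,W[v,u].round(4))
# console outline extents in face coords
cy=.4;ly=np.array([-np.sin(cy),np.cos(cy),0]);s=(t-c0)@ly;lx=np.array([np.cos(cy),np.sin(cy),1])/2**.5;print(np.percentile(s,[.5,99.5]),np.percentile((t-c0)@lx,[.5,99.5]))
for u,v in [(234,139),(277,139),(234,150),(277,150)]: print(((W[v,u]-c0)@ly).round(4),((W[v,u]-c0)@lx).round(4))
```

```text
7719 n [-0.653  -0.2772  0.7048] tilt 45.1870280510628 yaw 0.4014674919335266 offset of L 0.0018157747561973801
134 .................................................................
138 .................................................................
142 ........############################################.............
146 ........######...##...#..##....##.##....#..#....####.............
150 ........######...##...#..##....##.##....#..#....####.............
154 ........#######..##...#..##.....#.##...##..#...#####.............
158 ........#######..##...#..##.....#.##...##..#...#####.............
162 ........#######..##...#..##.....#.##...##..#...####..............
166 .........######..##...#..##.....#.##...##..#...####..............
170 .........######..##...#..##.....#.##...##..#...####..............
174 .........###.....................................................
178 .........##......................................................
234 139 [0.6897 0.1268 0.116 ]
277 139 [0.7134 0.0724 0.1151]
233 170 [0.6605 0.1166 0.0851]
277 170 [0.6846 0.0597 0.0849]
256 160 [0.6823 0.0908 0.095 ]
211 161 [0.6538 0.1461 0.0998]
299 161 [0.701  0.0343 0.0999]
211 132 [0.6814 0.157  0.1267]
298 132 [0.7276 0.0477 0.1265]
[-0.07482224  0.08007897] [-0.06500165  0.06237315]
0.0309 0.0289
-0.0284 0.0288
0.0309 0.0138
-0.0286 0.0133
```

The face normal agrees: tilt 45.2°, yaw 0.401. The label centre is within about 1.5 mm of the estimate, so I'll close in to 10 cm.

Run:
```python
from h import *
from plant import *
cy=.401; n=np.array([-np.cos(cy),-np.sin(cy),1])/2**.5; ly=np.array([-np.sin(cy),np.cos(cy),0])
L=np.array([.682,.090,.0965])+.001*ly-.0005*n
print(move_l(L+n*(.10+.0915),.08,rotation=rpy(-n,-ly)[1],max_force=20))
hold(1.5)
o=observe(); R=Ro.from_euler('xyz',o['tcp_rot']).as_matrix();N=o['eef_pos']+R[:,0]*.0915
print(o['time_s'],"nose",N.round(4),"dist",((N-L)@n).round(4),"lat",np.linalg.norm((N-L)-n*((N-L)@n)).round(4),"ang",np.degrees(np.arccos(-R[:,0]@n)),o['opening'],o['ft_force'].round(2),abs(o['joint_velocities']).max())
c=get_calibration("wrist");p,d=get_image("wrist");W=wcloud(c,d);cv2.imwrite("pics/wrist5.png",p[:,:,::-1])
q=(W-o['eef_pos'])@R
m=(abs(q[...,1])<.018)&(abs(q[...,2])<.02)
for lo in np.arange(-.06,.1,.03):
    t=q[m&(q[...,0]>=lo)&(q[...,0]<lo+.01)]; 
    if len(t)>5: print(round(lo,2),np.median(t[:,2]).round(4),t[:,1].min().round(4),t[:,1].max().round(4))
p,d=get_image("scene");cv2.imwrite("pics/scene5.png",p[:,:,::-1])
p,d=get_image("top");cv2.imwrite("pics/top5.png",p[:,:,::-1])
```

```text
False
15.05 nose [0.6168 0.0635 0.1668] dist 0.1 lat 0.0 ang 0.0029638328809182823 0.03521064114989727 [ 0.19 -0.7  -2.19] 0.0016006124297555833
-0.06 -0.0043 -0.018 0.018
-0.03 -0.0151 -0.0177 0.0176
0.0 -0.0153 -0.0174 0.0178
0.03 -0.0151 -0.017 0.0171
0.06 -0.0151 -0.0177 0.0177
```

View pics/wrist5.png

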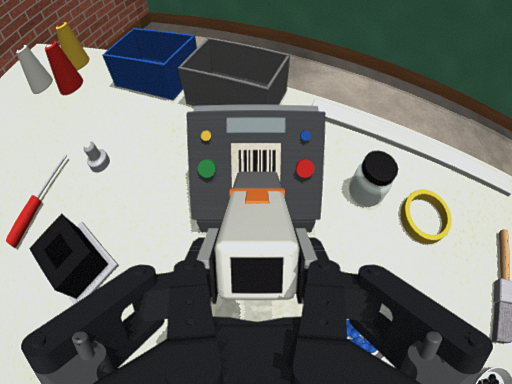

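View pics/scene5.png

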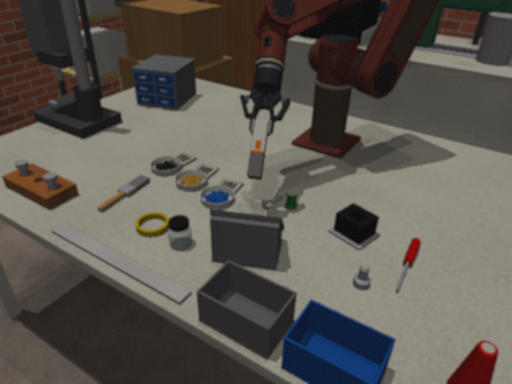

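View pics/top5.png

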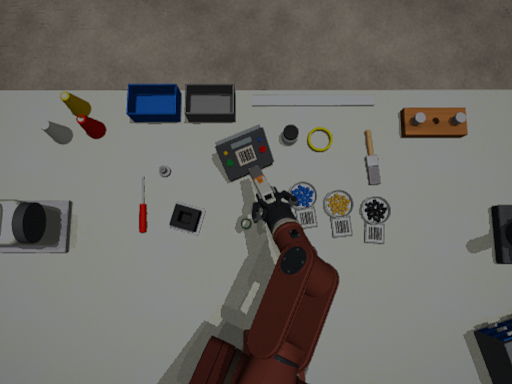

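The wrist, scene and top views show the scanner squarely facing the console label (top view about (247,156)). It hasn't slipped, it is clear of the console, and nothing else has moved. Handing in.

```bash
python3 -c "
from plant import *
job_done(); print(observe()['time_s'],observe()['opening'])"
```

```text
the job is handed in; nothing more can be done
the job is handed in; nothing more can be done
```

The job is done and handed in at about 15 s on the robot's clock.

- **Pick:** I drew the scanner straight up out of its holder.
- **Brass label:** I held it pointing straight down for 1.6 s, with the nose 90 mm above my measured centre of the label. It passed the other two trays' labels without stopping.
- **Console label:** I turned it to face the label and brought it to 100 mm, and it is still held there. From the commanded pose, the angle error is about 0° and the sideways offset 0 mm.

**Last checks:**
- The scanner had not slipped: it was still in line with the tool to about 0.3 mm, at a steady 35 mm opening.
- The arm was still, and the 2 N wrist force is about the scanner's own weight.
- The final pictures showed it touching nothing but the gripper and everything else in place.
- None of the checks failed. The cameras differed by up to about 4 mm on the holder's position and 1–3 mm on the labels, so the true offsets may be that large.

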